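# Tip a parts carton flat into the label-reading bay

### The job

Book in the tall carton that stands on the end line of the white taped outline: push it gently with the fingers near its top so that it falls over flat and comes to lie within the outline, then press the label reader's button all the way down and let go. Only push the carton: do not grip it, lift it or carry it, and press the button only once the carton lies there. Leave everything else on the bench where it is.

Things in the scene. Friction and masses are not known exactly. Their poses are not given: they have to be found in the camera images.
- carton_center (a point): Centre of the tall cardboard carton: 110 mm wide (its x), 45 mm thick (its y), 200 mm high (its z), about 0.25 to 0.45 kg, standing on its small end (centre 100 mm up) astride one end line of the taped outline. Its two broad faces look along its +y and -y; one of them looks along the outline, the other towards the steel tray. Pushed high on the face away from the outline it tips over its foot edge and falls by itself after about 13 degrees; lying flat its centre is 22 mm up.
- bay: The outline of white tape flat on the bench (no height to speak of): inside 150 mm (its x) by 260 mm (its y), tape 12 mm wide, so 174 x 284 mm over the outside. Origin at its centre on the bench, z up; its y runs along the outline's length, roughly in line with the carton's y. It lies to the left or to the right of the carton, the tray on the other side.
- read_button_top (a point): Centre of the top of the round grey push button (32 mm across) on the label reader, a low grey box 70 x 100 mm, 45 mm high, fixed to the bench beside the outline's long side that is nearer the robot. It is pressed straight down, travels 6 mm and takes 5 N fully down; it springs back.
- read_button (a joint): Travel of the reader's button: 0 up, 0.006 m fully down.
- tray: Shallow dark steel tray fixed to the bench, 170 mm (x) by 110 mm (y), 30 mm high, holding two pistons (tops about 55 mm up), on the other side of the carton from the outline. Origin: centre of its underside.
- carton_foot_a (a point): Point on the tall carton, half-way through its thickness: -x end of its foot (55 mm from its middle line).
- carton_foot_b (a point): Point on the tall carton, half-way through its thickness: +x end of its foot (55 mm from its middle line).
- carton_top_a (a point): Point on the tall carton, half-way through its thickness: -x end of its top (55 mm from its middle line).
- carton_top_b (a point): Point on the tall carton, half-way through its thickness: +x end of its top (55 mm from its middle line).
- piston_a: Bystander: aluminium piston, 62 mm across, 52 mm high, standing in the tray. Origin: centre of its underside.
- piston_b: Bystander: second piston, the same. Origin: centre of its underside.
- conrod: Bystander: dark steel connecting rod lying flat, about 170 mm long, 22 mm high. Origin: centre of its underside.
- oil_bottle: Bystander: grey bottle, 64 mm across, 160 mm high, standing. Origin: centre of its underside.
- small_carton: Bystander: the short carton, 45 x 90 x 110 mm high, standing; it must stay standing. Origin: centre of its underside.
- bearing: Bystander: steel bearing ring, 72 mm across, 20 mm high, lying flat. Origin: centre of its underside.
- bolt_jar: Bystander: glass jar, 70 mm across, 85 mm high, standing. Origin: centre of its underside.
- carton: The tall carton itself; origin at the centre of its underside (the foot it stands on), axes as told at its centre point.
Not all that is in view belongs to the job. Leave any purple or red look-alike of the part that bears read_button_top alone.

How it is judged (in metres and radians):
On the way, in this order (a step that is already met when the one before it is completed fails the run):
1. the tall carton lies flat and still within the outline (height (world z) of carton_center below 0.028 m and x of carton_foot_a in the frame of bay between -0.087 and 0.087 m and y of carton_foot_a in the frame of bay between -0.142 and 0.142 m and x of carton_foot_b in the frame of bay between -0.087 and 0.087 m and y of carton_foot_b in the frame of bay between -0.142 and 0.142 m and x of carton_top_a in the frame of bay between -0.087 and 0.087 m and y of carton_top_a in the frame of bay between -0.142 and 0.142 m and x of carton_top_b in the frame of bay between -0.087 and 0.087 m and y of carton_top_b in the frame of bay between -0.142 and 0.142 m and linear speed of carton below 0.03 m/s), for 0.2 s.
2. the reader's button is pressed down (value of joint read_button above 0.0045 m), for 0.02 s.
At the end, for the whole second after the job is handed in: The tall carton lies flat on a broad face (centre under 28 mm up), at rest, no corner beyond the outer edge of the tape, and the reader's button has been pressed at least 4.5 mm after that and is up again (height (world z) of carton_center below 0.028 m and x of carton_foot_a in the frame of bay between -0.087 and 0.087 m and y of carton_foot_a in the frame of bay between -0.142 and 0.142 m and x of carton_foot_b in the frame of bay between -0.087 and 0.087 m and y of carton_foot_b in the frame of bay between -0.142 and 0.142 m and x of carton_top_a in the frame of bay between -0.087 and 0.087 m and y of carton_top_a in the frame of bay between -0.142 and 0.142 m and x of carton_top_b in the frame of bay between -0.087 and 0.087 m and y of carton_top_b in the frame of bay between -0.142 and 0.142 m and linear speed of carton below 0.01 m/s and value of joint read_button below 0.002 m); the robot touches nothing.
It fails at once if the tall carton was lifted clear of the bench (height (world z) of each of carton_foot_a, carton_foot_b, carton_top_a, carton_top_b above 0.033 m).
It fails at once if the tall carton was gripped or struck hard (over 18 N between fingers and carton) (contact force between the fingers and carton above 18 N).
It fails at once if the button was pressed before the carton lay flat within the outline (value of joint read_button above 0.003 m and not (height (world z) of carton_center below 0.028 m and x of carton_foot_a in the frame of bay between -0.087 and 0.087 m and y of carton_foot_a in the frame of bay between -0.142 and 0.142 m and x of carton_foot_b in the frame of bay between -0.087 and 0.087 m and y of carton_foot_b in the frame of bay between -0.142 and 0.142 m and x of carton_top_a in the frame of bay between -0.087 and 0.087 m and y of carton_top_a in the frame of bay between -0.142 and 0.142 m and x of carton_top_b in the frame of bay between -0.087 and 0.087 m and y of carton_top_b in the frame of bay between -0.142 and 0.142 m)).
It fails at once if another thing on the bench was moved more than 25 mm or tipped over (distance of any of piston_a, piston_b, conrod, oil_bottle, small_carton, bearing, bolt_jar from where it was at the start of the episode above 0.025 m or angle between any of piston_a, piston_b, conrod, oil_bottle, small_carton, bearing, bolt_jar's own z axis and vertical above 0.5 rad).
It also fails if it takes over 42 s, if anything falls off the work surface, if the arm or the gripper's body presses on something with over 40 N, if the wrist force passes 120 N, or if a joint passes its speed limit or range.

### The arm

A 6-joint arm with a two-finger parallel gripper is mounted at the origin on the work surface. World frame = base frame: x ahead of the robot, y to its left, z up, the work surface at z = 0. Lengths are in mm, angles in rad, forces in N, time in s.
With the tool pointing down it reaches from about 400 to 925 mm from the base axis. Payload 12.5 kg.
Tool frame: the origin (TCP) lies on the mounting face of the last link; the fingertips stand 190 mm ahead of it and the grasp point (between the pads) lies 171 mm ahead of it; x points along the fingers, y is the direction in which the jaws open and shut, and the axes are right-handed (so a half turn about x gives the same grasp; the last joint's range is limited). The gripper opens to 95 mm and grips with 3 to 60 N. Pads are 20 mm wide; open, the fingers measure 119 mm over their backs; the gripper's body (75 mm by 180 mm) begins 59 mm behind the grasp point.
Start: joints at [1.031, 0.491, 1.559, -0, 1.092, -0.106], TCP at [262.678, 567.12, 404.761] pointing down, gripper open.
Joint ranges: [-3.1, 3.1], [-0.84, 2.19], [0.05, 2.79], [-1.13, 4.28], [0.06, 2.93], [-2.69, 2.69]. Speed limits (rad/s): [2.22, 2.22, 2.79, 3.14, 3.14, 3.14].

### API

Orientations are given as [roll, pitch, yaw] about the fixed x, y, z axes, in that order (R = Rz(yaw) Ry(pitch) Rx(roll)).
In Python, from cell import env, eyes gives the robot as it stands. The module is installed in compiled form; this text tells all that it offers.
- The arm moves only by the tool jog_arm, never from a script. Its argument "deltas" is one flat list of numbers, 7 for each row, row after row: the shift along the tool's x, y, z in mm, then the turn, a rotation vector about the tool's x, y, z in rad, then the opening, from 0 (shut) to 1 (fully open). A call has 1 to 10 rows; each row shifts and turns the pose as measured when the row begins, along the tool's axes as they then stand; what a row does not reach is not made up. A row lasts 1/8 s, in which the tool goes at most 62.5 mm and 10.7 degrees, less where a joint would pass 70% of its speed; a pose out of reach is approached as far as the arm can. A call is refused whole if a number of a shift passes 62.5 or a number of a turn 0.188, either way. A call with a gripper value outside its range is refused whole. The fingers move at their own pace and stop on an object; the grip force is fixed at half the most. Time passes only in rows, so rows that do not move let the fingers close. It gives the time, the measured TCP pose, the force and the opening at its end, in the units of the state.
- env.state(): the state, without advancing time (a new reading comes with each control period).
- eyes.read_camera(name): name is "side" or "top" or "wrist"; returns a dict with "image" (480x640x3 uint8, red, green, blue), "fovy" (degrees; the focal length in pixels is half the picture's height over the tangent of half this angle, whatever the lens; pixels are square), "cx", "cy" (the principal point, pixels), "world_from_camera" (4x4, takes a point from camera to world coordinates). Camera axes: x right, y up, looking along -z (the intrinsics and any distortion apply to the point x, -y, -z); pixel columns grow to the right and rows downward; lengths in mm; the calibration is good to about 2 mm. A picture is of the moment at which its call begins. There is no depth.
- env.job_done(): hands the job in, once; it reports no verdict.
The state is a dict: "t": time; "joints": joint angles; "qvel": joint speeds; "tau": joint torques, N m; "eef_pos": TCP position; "tcp_rot": TCP orientation; "ft_force": force on the tool from outside, world axes, zero at the start; "moment": the same for the moment, N m; "opening": opening from 0.0 (shut) to 1.0 (fully open).
Only numpy, scipy, OpenCV 4.12 (cv2) and the standard library are available. Lean on these libraries where they do the work, as an engineer would, in place of code of your own. Each camera call takes 0.05 s, during which the arm holds its last target.

## Working session

There is one attempt and no reset: what is moved stays moved. The work goes in short steps, Python scripts to look and compute and a tool call to move; the robot and the scene stay as the last step left them, time stands still between calls to the robot, and variables do not carry over. Pictures are saved under pics/ and viewed, and the job is handed in when it is done.

Besides the shell and the picture viewer there is one more tool, called by a JSON object that holds its "api" and its "payload", one argument or row to a line. jog_arm: Moves the arm, as the interface text tells. Its arguments: {"type":"object","properties":{"deltas":{"type":"array","items":{"type":"number"}}},"required":["deltas"]}

```bash
mkdir -p pics; python3 - <<'E'
from cell import env, eyes
import cv2,numpy as np
s=env.state(); print({k:np.round(v,3) for k,v in s.items()})
for n in ["side","top","wrist"]:
    r=eyes.read_camera(n); cv2.imwrite(f"pics/{n}0.png",r["image"][:,:,::-1]); print(n,r["fovy"],r["cx"],r["cy"],np.round(r["world_from_camera"],4).tolist(),[k for k in r])
E
```

```text
{'t': np.float64(0.0), 'joints': array([ 1.031,  0.492,  1.559, -0.   ,  1.092, -0.106]), 'qvel': array([-0.002,  0.001, -0.001,  0.001, -0.001, -0.001]), 'tau': array([ 1.0000e-03, -6.1264e+01, -2.5818e+01,  6.9000e-02,  4.8000e-02,
       -0.0000e+00]), 'eef_pos': array([262.658, 567.088, 404.146]), 'tcp_rot': array([-1.671,  1.57 , -2.104]), 'ft_force': array([ 0.572, -0.204,  0.095]), 'moment': array([ 0.061,  0.044, -0.002]), 'opening': np.float64(1.0)}
side 54.08257204284016 321.0408819508849 247.5806000470291 [[0.8799, 0.275, -0.3874, 34.1324], [-0.4751, 0.5173, -0.7118, -950.479], [0.0047, 0.8104, 0.5859, 885.183], [0.0, 0.0, 0.0, 1.0]] ['image', 'fovy', 'cx', 'cy', 'world_from_camera']
top 50.92741211165642 322.60377605577247 246.8793702483508 [[-0.0188, 0.9981, -0.0584, 474.0598], [-0.9998, -0.0181, 0.0121, -38.3538], [0.011, 0.0586, 0.9982, 1382.8036], [0.0, 0.0, 0.0, 1.0]] ['image', 'fovy', 'cx', 'cy', 'world_from_camera']
wrist 62.27522168524296 323.4418837881184 235.05071108827022 [[0.4207, -0.8673, -0.266, 186.7565], [0.9072, 0.4018, 0.1249, 602.5298], [-0.0014, -0.2938, 0.9559, 383.5675], [0.0, 0.0, 0.0, 1.0]] ['image', 'fovy', 'cx', 'cy', 'world_from_camera']
```

View pics/side0.png

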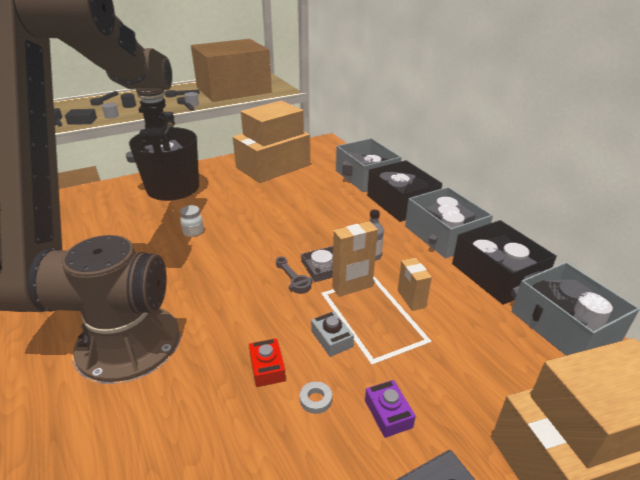

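View pics/top0.png

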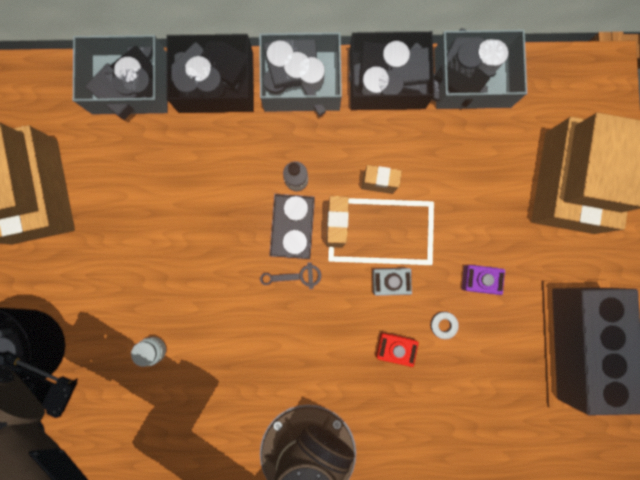

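View pics/wrist0.png

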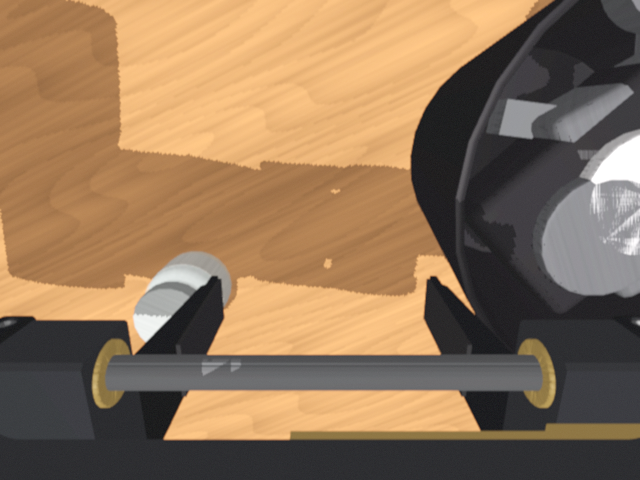

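Side view: the carton is at (355,258), the outline at (325..430, 280..358) and the tray at (320,262). There are three readers. In the top view the grey one is at (392,281), the purple at (484,279) and the red at (398,348). The grey one is described and sits beside the outline's robot-side edge. I'll enlarge that area.

```bash
cat > h.py <<'E'
from cell import env, eyes
import cv2,numpy as np
def cam(n):
    r=eyes.read_camera(n); r["f"]=240/np.tan(np.radians(r["fovy"]/2)); return r
def ray(r,u,v,z):
    T=r["world_from_camera"]; d=T[:3,:3]@np.array([(u-r["cx"])/r["f"],-(v-r["cy"])/r["f"],-1]); o=T[:3,3]
    return o+d*(z-o[2])/d[2]
def proj(r,p):
    T=r["world_from_camera"]; c=T[:3,:3].T@(np.array(p)-T[:3,3]); return np.array([r["cx"]+r["f"]*c[0]/-c[2], r["cy"]-r["f"]*c[1]/-c[2]])
def crop(r,name,x0,y0,x1,y1,k):
    cv2.imwrite(f"pics/{name}.png",cv2.resize(r["image"][y0:y1,x0:x1,::-1],None,fx=k,fy=k,interpolation=cv2.INTER_CUBIC))
E
python3 - <<'E'
from h import *
r=cam("top"); crop(r,"topc",260,160,460,310,4)
r=cam("side"); crop(r,"sidec",270,200,450,370,4) if 0 else crop(r,"sidec",280,210,440,370,3.7)
E
```

```text
(no output)
```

View pics/topc.png

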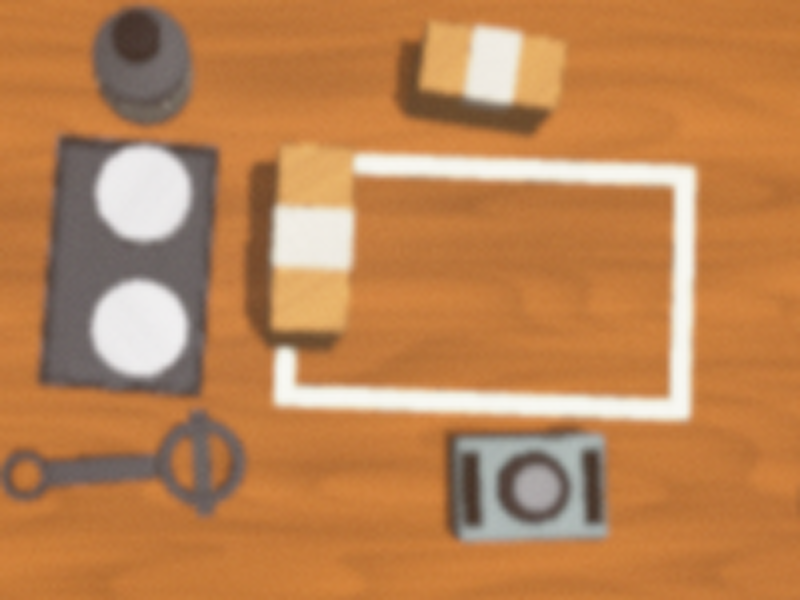

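View pics/sidec.png

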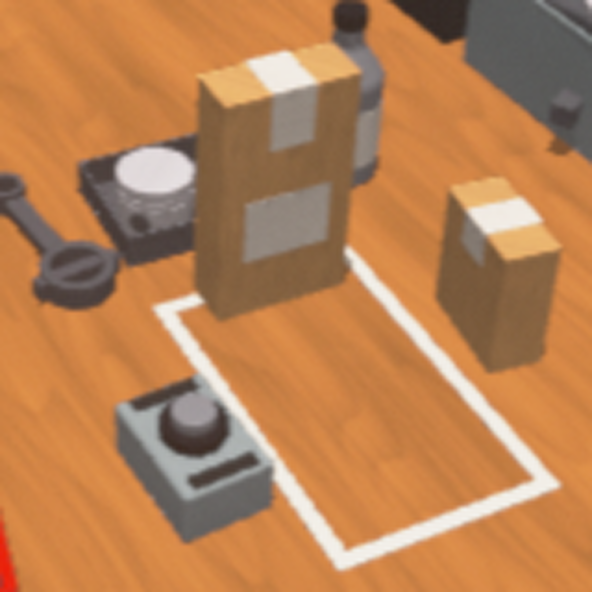

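```bash
python3 - <<'E'
from h import *
r=cam("top"); s=cam("side")
tc=lambda u,v:((u+.5)/4-.5+260,(v+.5)/4-.5+160)
sc=lambda u,v:((u+.5)/3.7-.5+280,(v+.5)/3.7-.5+210)
def P(n,c,z,w): 
    print(n,[np.round(ray(c,*(tc if c is r else sc)(*p),z)[:2],1).tolist() for p in w])
P("bay top TR,BR,BL",r,0,[(696,167),(690,420),(273,406)])
P("bay side farR, nearR(bottom), BL",s,0,[(560,485),(343,570),(153,311)])
P("carton top  (top)",r,200,[(282,144),(355,147),(347,332),(270,331)])
P("carton top (side) ",s,200,[(361,73),(212,108),(197,75),(330,44)])
P("foot side",s,0,[(220,319),(346,285),(196,287)])
P("tray top",r,30,[(62,136),(218,148),(200,396),(40,384)])
P("pistons",r,55,[(144,192),(140,328)])
P("small",r,110,[(430,22),(565,40),(555,110),(418,92)])
P("bottle",r,160,[(136,34)])
P("conrod",r,22,[(200,465)])
# triangulate button
def o_d(c,u,v):
    a=ray(c,u,v,0);b=ray(c,u,v,100);d=b-a;return a,d/np.linalg.norm(d)
def tri(p,q):
    A=np.zeros((3,3));b=np.zeros(3)
    for o,d in (o_d(r,*p),o_d(s,*q)):
        M=np.eye(3)-np.outer(d,d);A+=M;b+=M@o
    return np.linalg.solve(A,b).round(1)
print("button",tri(tc(537,487),sc(195,408)))
print("carton top front-right/left",tri(tc(355,147),sc(361,73)),tri(tc(347,332),sc(212,108)),tri(tc(270,331),sc(197,75)))
E
```

```text
bay top TR,BR,BL [[675.6, -364.9], [500.6, -355.3], [515.5, -68.8]]
bay side farR, nearR(bottom), BL [[674.0, -358.7], [502.4, -350.7], [513.6, -70.9]]
carton top  (top) [[664.3, -72.7], [661.8, -115.9], [552.2, -108.8], [553.6, -63.5]]
carton top (side)  [[656.6, -115.4], [541.2, -103.5], [552.3, -62.9], [658.0, -73.0]]
foot side [[554.2, -102.9], [660.8, -114.9], [556.4, -61.9]]
tray top [[699.6, 70.9], [689.7, -34.3], [522.2, -19.3], [532.2, 87.9]]
pistons [[657.2, 15.1], [566.9, 19.2]]
small [[755.8, -171.5], [742.7, -257.6], [697.7, -250.0], [710.7, -162.8]]
bottle [[740.2, 14.3]]
conrod [[476.0, -18.4]]
button [ 456.3 -237.6   68.8]
carton top front-right/left [ 659.9 -114.8  198.9] [ 546.8 -105.9  200.3] [553.  -63.2 200. ]
```

```bash
cat >> h.py <<'E'
from scipy.spatial.transform import Rotation as Ro
def pose():
    s=env.state(); return np.array(s["eef_pos"]),Ro.from_euler("xyz",s["tcp_rot"]),s
def plan(target,jaw=None):
    p,R,s=pose(); M=R.as_matrix()
    print("R cols x,y,z:",M.T.round(3).tolist(),"p",p.round(1))
    d=M.T@(np.array(target)-p); print("tool shift",d.round(1),"norm",np.linalg.norm(d).round(1))
    if jaw is not None:
        x=np.array([0,0,-1.]);y=np.array([jaw[0],jaw[1],0]);y/=np.linalg.norm(y)
        if y@M[:,1]<0:y=-y
        G=np.stack([x,y,np.cross(x,y)],1); rv=Ro.from_matrix(M.T@G).as_rotvec(); print("turn",rv.round(4)); print("shift in turned frame",(G.T@(np.array(target)-p)).round(1))
E
python3 - <<'E'
from h import *
plan([608,-30,430],[0.9968,-0.08])
print(env.state()["joints"])
E
```

```text
R cols x,y,z: [[-0.0, -0.0, -1.0], [0.42, 0.907, -0.0], [0.907, -0.42, 0.0]] p [262.7 567.1 404.6]
tool shift [ -25.3 -396.6  564.3] norm 690.2
turn [1.217e+00 1.000e-04 1.000e-04]
shift in turned frame [-25.4 392.  567.6]
[ 1.03139951e+00  4.91052927e-01  1.55902108e+00 -1.96851909e-05
  1.09167943e+00 -1.05554687e-01]
```

{"api": "jog_arm", "payload": {
  "deltas": [-20,0,0,0.174,0,0,0.5,-10,0,0,0.174,0,0,0.5,0,0,0,0.174,0,0,0.5,0,0,0,0.174,0,0,0.5,0,0,0,0.174,0,0,0.5,0,0,0,0.174,0,0,0.5,0,0,0,0.173,0,0,0.5]
}}

```text
t: 1.23
eef_pos: [262.6, 567.0, 435.3]
tcp_rot: [-0.431, 1.57, -2.12]
ft_force: [-0.5, -0.3, -0.0]
opening: 0.503
```

```bash
python3 - <<'E'
from h import *
plan([608,-30,430],[0.9968,-0.08])
E
```

```text
R cols x,y,z: [[-0.0, -0.001, -1.0], [0.993, -0.118, -0.0], [-0.118, -0.993, 0.001]] p [262.6 567.  435.3]
tool shift [  5.6 413.5 552. ] norm 689.8
turn [-0.0384  0.0008  0.0004]
shift in turned frame [  5.3 392.  567.5]
```

{"api": "jog_arm", "payload": {
  "deltas": [0,34,46,-0.038,0,0,0.5,0,33,47,0,0,0,0.5,0,33,47,0,0,0,0.5,0,33,47,0,0,0,0.5,0,33,47,0,0,0,0.5,0,33,47,0,0,0,0.5,0,33,47,0,0,0,0.5,0,33,47,0,0,0,0.5,0,33,47,0,0,0,0.5,0,33,47,0,0,0,0.5]
}}

```text
t: 2.48
eef_pos: [558.4, 58.5, 436.1]
tcp_rot: [1.874, 1.568, 0.226]
ft_force: [1.2, 1.2, 0.6]
opening: 0.502
```

```bash
python3 - <<'E'
from h import *
plan([608,-25,430],[0.9968,-0.08])
E
```

```text
R cols x,y,z: [[0.003, 0.001, -1.0], [0.997, -0.078, 0.003], [-0.078, -0.997, -0.001]] p [558.4  58.5 436.1]
tool shift [ 6.2 55.9 79.4] norm 97.3
turn [ 0.0022 -0.0008 -0.0026]
shift in turned frame [ 6.1 56.1 79.3]
```

{"api": "jog_arm", "payload": {
  "deltas": [5,28,40,0,0,0,0.5,5,28,39,0,0,0,0.5,30,0,0,0,0,0,0.5,31,0,0,0,0,0,0.5,0,0,0,0,0,0,0.5]
}}

```text
t: 3.1
eef_pos: [611.2, -32.4, 363.3]
tcp_rot: [1.722, 1.567, 0.067]
ft_force: [-0.1, -0.1, 0.2]
opening: 0.498
```

```bash
python3 - <<'E'
from h import *
plan([608,-45,365],[0.9968,-0.08])
r=cam("side"); crop(r,"side1",250,110,450,350,2.4)
r=cam("top"); crop(r,"top1",240,140,460,310,3.5)
E
```

```text
R cols x,y,z: [[0.004, 0.0, -1.0], [0.996, -0.084, 0.004], [-0.084, -0.996, -0.001]] p [611.2 -32.4 363.3]
tool shift [-1.8 -2.1 12.8] norm 13.1
turn [-0.0038 -0.0006 -0.0039]
shift in turned frame [-1.7 -2.2 12.8]
```

View pics/side1.png

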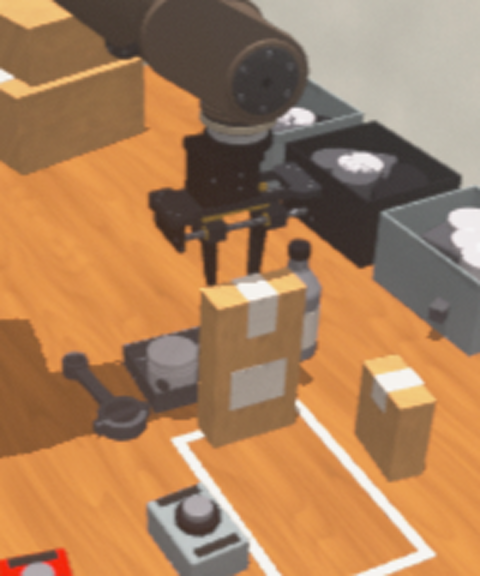

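View pics/top1.png

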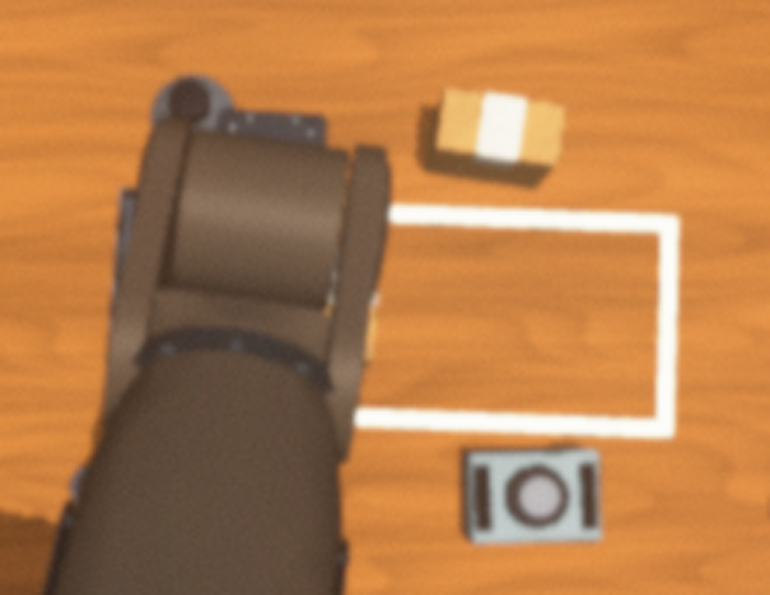

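The fingers stand behind the carton, centred on its top at about (235,270). Next is a slow approach.

{"api": "jog_arm", "payload": {
  "deltas": [0,0,5,0,0,0,0.5,0,0,5,0,0,0,0.5,0,0,4,0,0,0,0.5,0,0,4,0,0,0,0.5,0,0,4,0,0,0,0.5,0,0,4,0,0,0,0.5]
}}

```text
t: 3.95
eef_pos: [609.3, -59.2, 369.7]
tcp_rot: [1.56, 1.557, -0.093]
ft_force: [-0.2, -0.5, -0.6]
opening: 0.501
```

{"api": "jog_arm", "payload": {
  "deltas": [0,0,4,0,0,0,0.5,0,0,4,0,0,0,0.5,0,0,4,0,0,0,0.5,0,0,4,0,0,0,0.5]
}}

```text
t: 4.45
eef_pos: [607.9, -76.3, 369.5]
tcp_rot: [1.563, 1.557, -0.09]
ft_force: [-1.0, -1.6, -0.6]
opening: 0.5
```

```bash
python3 - <<'E'
from h import *
plan([608,-45,365],[0.9968,-0.08])
r=cam("side"); crop(r,"side2",250,110,450,350,2.4)
E
```

```text
R cols x,y,z: [[0.013, -0.001, -1.0], [0.997, -0.082, 0.013], [-0.082, -0.997, 0.0]] p [607.9 -76.3 369.5]
tool shift [  4.4  -2.5 -31.2] norm 31.6
turn [-0.0022  0.0001 -0.0133]
shift in turned frame [  4.5  -2.4 -31.2]
```

View pics/side2.png

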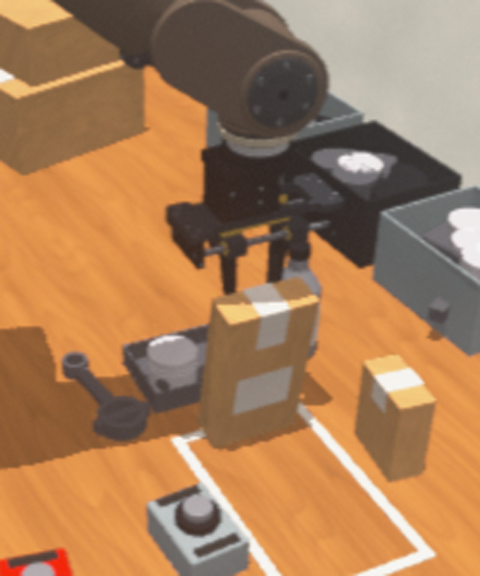

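The carton is tilting about its foot edge, which hasn't slid. I'll keep going.

{"api": "jog_arm", "payload": {
  "deltas": [0,0,4,0,0,0,0.5,0,0,4,0,0,0,0.5,0,0,4,0,0,0,0.5,0,0,4,0,0,0,0.5,0,0,4,0,0,0,0.5,0,0,4,0,0,0,0.5,0,0,4,0,0,0,0.5,0,0,0,0,0,0,0.5]
}}

```text
t: 5.5
eef_pos: [605.3, -106.8, 369.4]
tcp_rot: [1.545, 1.558, -0.108]
ft_force: [0.3, 0.6, 0.1]
opening: 0.5
```

```bash
python3 - <<'E'
from h import *
r=cam("side"); crop(r,"side3",250,110,450,370,2.3)
E
```

```text
(no output)
```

View pics/side3.png

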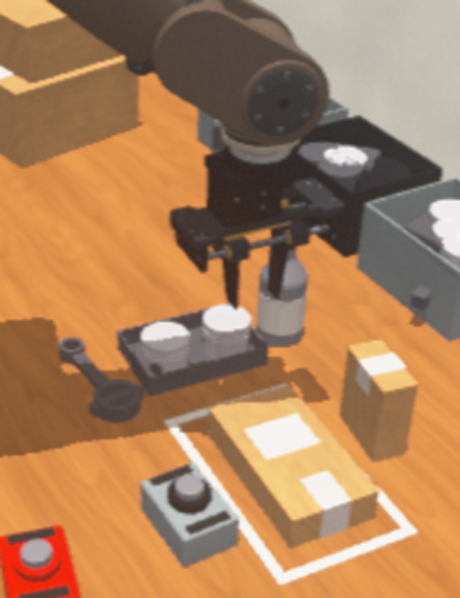

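The carton lies flat within the outline. Before pressing I'll measure its corners, shut the fingers and move towards the button.

```bash
python3 - <<'E'
from h import *
plan([456.3,-237.6,340])
E
```

```text
R cols x,y,z: [[0.013, -0.001, -1.0], [0.996, -0.083, 0.013], [-0.083, -0.997, 0.0]] p [ 605.3 -106.7  369.4]
tool shift [  27.6 -138.1  142.8] norm 200.6
```

{"api": "jog_arm", "payload": {
  "deltas": [0,-34,35,0,0,-0.013,0,0,-34,36,0,0,0,0,0,-34,36,0,0,0,0,0,-34,36,0,0,0,0,0,0,0,0,0,0,0]
}}

```text
t: 6.18
eef_pos: [454.3, -240.5, 368.8]
tcp_rot: [0.862, 1.57, -0.789]
ft_force: [0.6, -0.6, 1.1]
opening: 0.036
```

```bash
python3 - <<'E'
from h import *
plan([456.3,-237.6,320])
r=cam("side"); crop(r,"side4",270,210,450,370,4)
r=cam("top"); crop(r,"top4",260,160,460,310,4)
r=cam("wrist"); cv2.imwrite("pics/wrist4.png",r["image"][:,:,::-1])
print(proj(r,[456.3,-237.6,69]))
E
```

```text
R cols x,y,z: [[0.001, -0.001, -1.0], [0.997, -0.08, 0.001], [-0.08, -0.997, 0.001]] p [ 454.3 -240.5  368.8]
tool shift [48.8  1.7 -3.1] norm 48.9
[323.47081769 229.80945495]
```

View pics/side4.png

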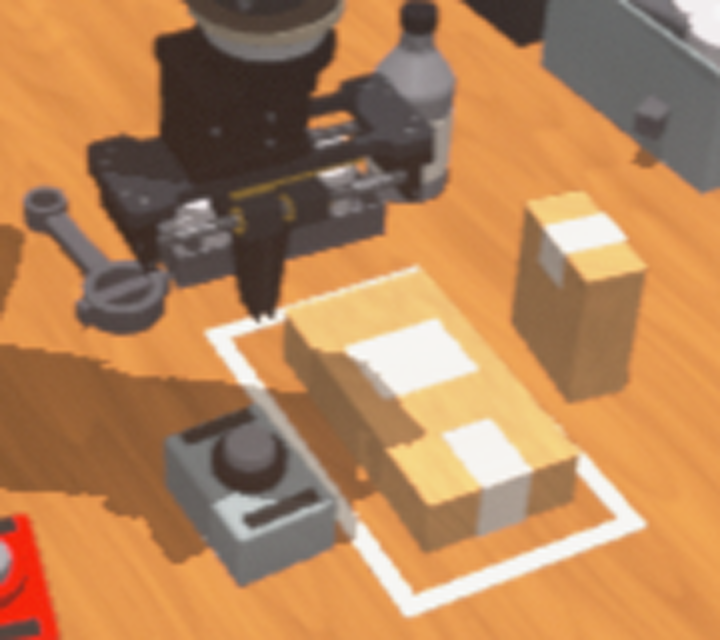

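View pics/top4.png

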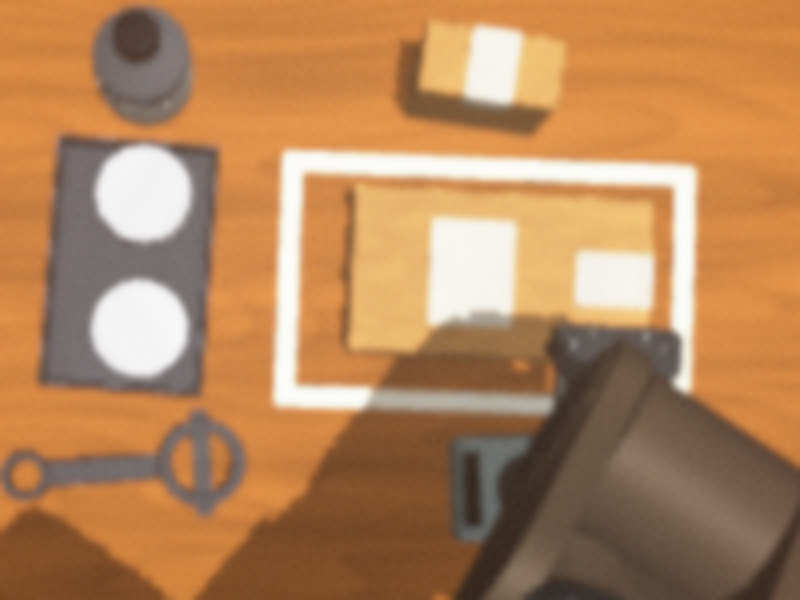

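View pics/wrist4.png

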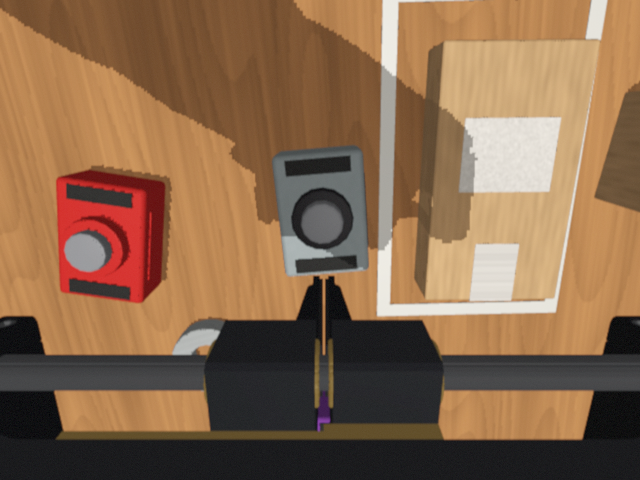

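The carton lies inside the tape on all four sides. In the wrist view the grey button is at (323,223), about 7 px from my prediction, so I'll refine it.

```bash
python3 - <<'E'
from h import *
r=cam("top"); s=cam("side"); w=cam("wrist")
for z in (50,55,60,65,69): print(z,ray(w,323,223,z)[:2].round(1),ray(r,393.9,281.4,z)[:2].round(1),ray(s,(195.5)/3.7-.5+280,408.5/3.7-.5+210,z)[:2].round(1))
crop(w,"wc",260,130,390,290,3.7)
plan([453.5,-240,320],[0.997,-0.08])
E
```

```text
50 [ 456.5 -236.7] [ 457.2 -241.2] [ 464.7 -220.6]
55 [ 456.7 -235.3] [ 457.3 -240.4] [ 462.2 -225. ]
60 [ 456.8 -233.9] [ 457.3 -239.6] [ 459.6 -229.4]
65 [ 456.9 -232.6] [ 457.4 -238.9] [ 457.  -233.7]
69 [ 457.  -231.5] [ 457.4 -238.3] [ 454.9 -237.2]
R cols x,y,z: [[0.001, -0.001, -1.0], [0.997, -0.076, 0.001], [-0.076, -0.997, 0.0]] p [ 456.7 -238.3  368.5]
tool shift [48.5 -3.1  1.9] norm 48.6
turn [ 0.0044  0.0005 -0.001 ]
shift in turned frame [48.5 -3.1  1.9]
```

View pics/wc.png

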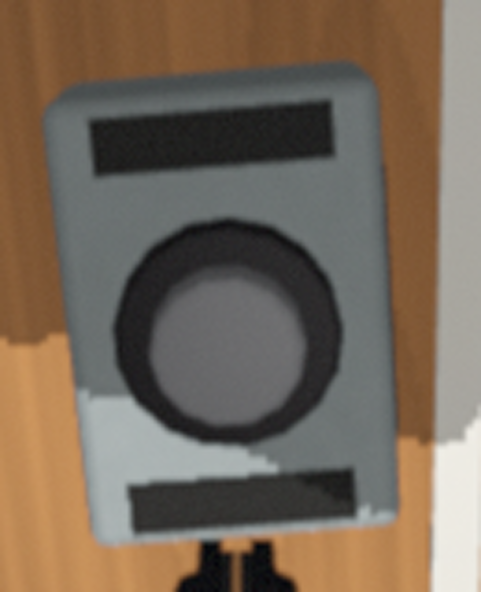

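{"api": "jog_arm", "payload": {
  "deltas": [40,0,-2,0,0,0,0,35,0,0,0,0,0,0,16,0,0,0,0,0,0,0,0,0,0,0,0,0]
}}

```text
t: 6.98
eef_pos: [459.6, -233.9, 275.1]
tcp_rot: [1.11, 1.568, -0.531]
ft_force: [0.4, -0.0, 0.6]
opening: 0.006
```

```bash
python3 - <<'E'
from h import *
plan([456.7,-236.5,255],[0.997,-0.08])
r=cam("side"); crop(r,"side5",270,210,450,370,4)
E
```

```text
R cols x,y,z: [[0.003, -0.001, -1.0], [0.998, -0.07, 0.003], [-0.07, -0.998, 0.001]] p [ 459.6 -233.9  275.1]
tool shift [20.1 -2.8  2.8] norm 20.5
turn [ 0.0098  0.0013 -0.0026]
shift in turned frame [20.1 -2.7  2.8]
```

View pics/side5.png

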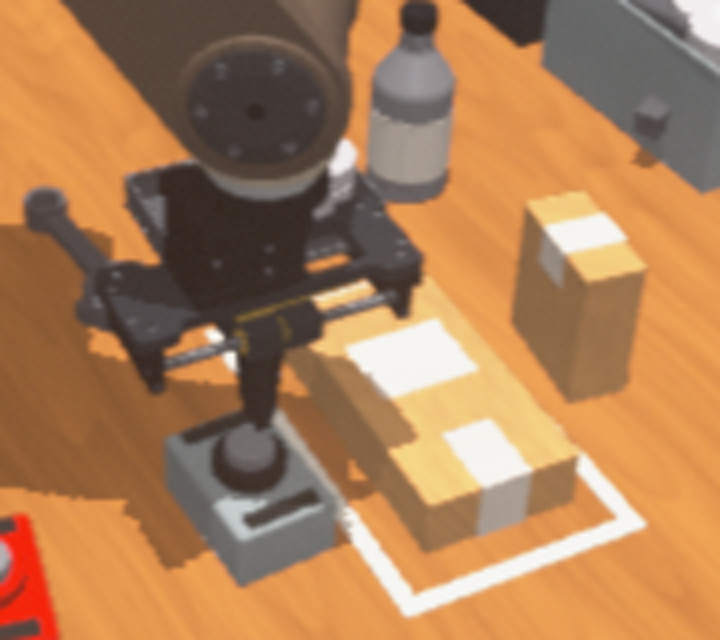

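{"api": "jog_arm", "payload": {
  "deltas": [5,-3,3,0,0,0,0,5,0,0,0,0,0,0,3,0,0,0,0,0,0]
}}

```text
t: 7.4
eef_pos: [456.8, -236.8, 263.8]
tcp_rot: [1.067, 1.563, -0.573]
ft_force: [0.0, -1.2, 0.6]
opening: 0.003
```

{"api": "jog_arm", "payload": {
  "deltas": [3,0,0,0,0,0,0,3,0,0,0,0,0,0]
}}

```text
t: 7.65
eef_pos: [456.9, -236.9, 257.7]
tcp_rot: [1.069, 1.563, -0.571]
ft_force: [0.1, -0.7, 0.3]
opening: 0.006
```

{"api": "jog_arm", "payload": {
  "deltas": [3,0,0,0,0,0,0,0,0,0,0,0,0,0]
}}

```text
t: 7.9
eef_pos: [456.9, -236.9, 254.5]
tcp_rot: [1.068, 1.563, -0.573]
ft_force: [-0.1, -0.3, 3.3]
opening: 0.006
```

{"api": "jog_arm", "payload": {
  "deltas": [3,0,0,0,0,0,0,0,0,0,0,0,0,0]
}}

```text
t: 8.15
eef_pos: [456.9, -236.9, 251.7]
tcp_rot: [1.063, 1.563, -0.577]
ft_force: [-0.8, 0.1, 4.6]
opening: 0.003
```

{"api": "jog_arm", "payload": {
  "deltas": [3,0,0,0,0,0,0,0,0,0,0,0,0,0]
}}

```text
t: 8.4
eef_pos: [456.7, -236.8, 251.4]
tcp_rot: [1.047, 1.561, -0.593]
ft_force: [-2.1, 1.2, 5.1]
opening: 0.006
```

{"api": "jog_arm", "payload": {
  "deltas": [4,0,0,0,0,0,0,4,0,0,0,0,0,0]
}}

```text
t: 8.65
eef_pos: [456.4, -236.5, 250.1]
tcp_rot: [1.024, 1.557, -0.616]
ft_force: [-17.8, 10.4, 75.8]
opening: 0.005
```

```bash
python3 - <<'E'
from h import *
plan([456.7,-236.5,255],[0.997,-0.08])
r=cam("side"); crop(r,"side6",300,270,380,350,7)
E
```

```text
R cols x,y,z: [[0.011, -0.008, -1.0], [0.998, -0.069, 0.012], [-0.069, -0.998, 0.007]] p [ 456.4 -236.5  250.1]
tool shift [-4.9  0.3  0. ] norm 4.9
turn [ 0.0112  0.0072 -0.012 ]
shift in turned frame [-4.9  0.3 -0. ]
```

View pics/side6.png

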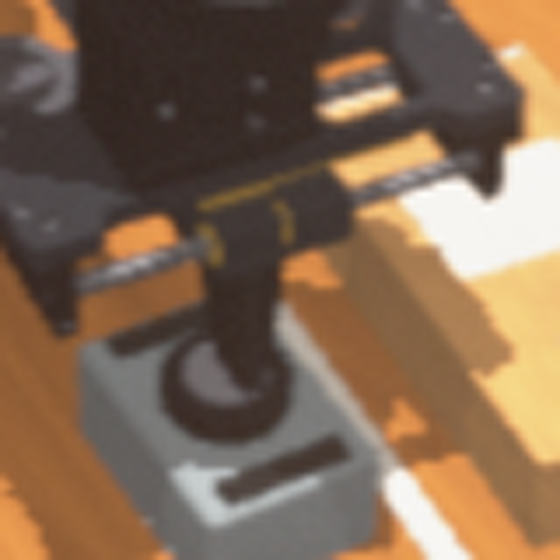

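The force rose to 5 N and then climbed sharply at a hard stop, so the button is fully down. I'll release it straight up.

{"api": "jog_arm", "payload": {
  "deltas": [-8,0,0,0,0,0,0,-20,0,0,0,0,0,0,-40,0,0,0,0,0,0,-50,0,0,0,0,0,0,-30,-20,-30,0,0,0,0,0,0,0,0,0,0,0,0,0,0,0,0,0,0]
}}

```text
t: 9.57
eef_pos: [436.1, -203.3, 402.9]
tcp_rot: [1.034, 1.554, -0.606]
ft_force: [0.3, 0.5, 0.1]
opening: 0.005
```

```bash
python3 - <<'E'
from h import *
s=env.state(); print(s["t"],s["eef_pos"],s["ft_force"],abs(s["qvel"]).max())
r=cam("side"); crop(r,"side7",270,210,450,370,4)
t=cam("top"); crop(t,"top7",260,160,460,310,4)
w=cam("wrist"); cv2.imwrite("pics/wrist7.png",w["image"][:,:,::-1])
# carton corners from top4 at z=45 (crop 4x), 3 visible
c=np.array([594.8,-216]);ux=np.array([.9987,-.05]);uy=np.array([.05,.9987])
for u,v in [(354,184),(348,350),(655,202)]:
    p=ray(t,(u+.5)/4-.5+260,(v+.5)/4-.5+160,45)[:2]-c; print("corner in bay",(p@ux).round(1),(p@uy).round(1))
E
```

```text
9.575 [ 436.12966908 -203.34664642  402.87410639] [0.30661617 0.48106481 0.07289009] 0.014540846242575836
corner in bay 62.1 94.4
corner in bay -49.2 95.2
corner in bay 56.5 -107.4
```

View pics/side7.png

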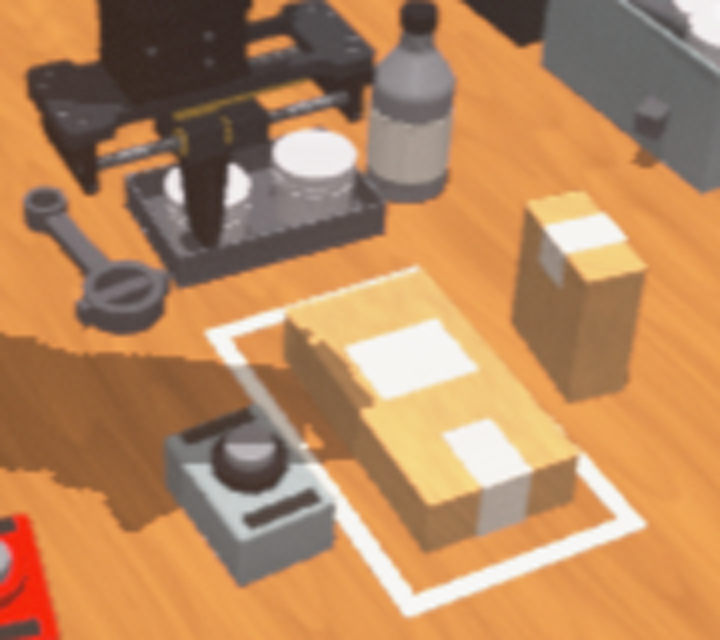

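View pics/wrist7.png

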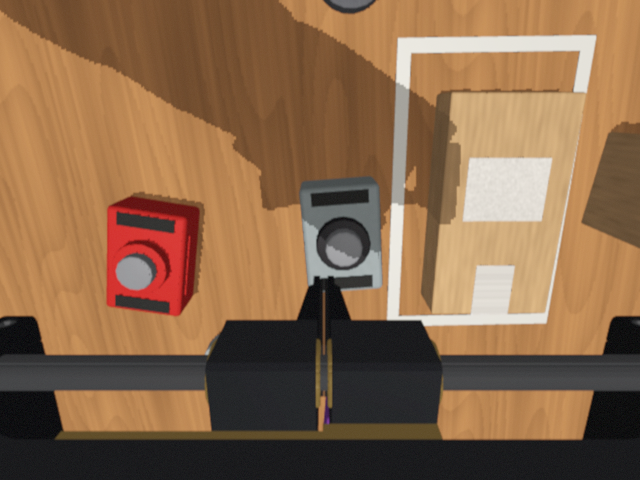

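View pics/top7.png

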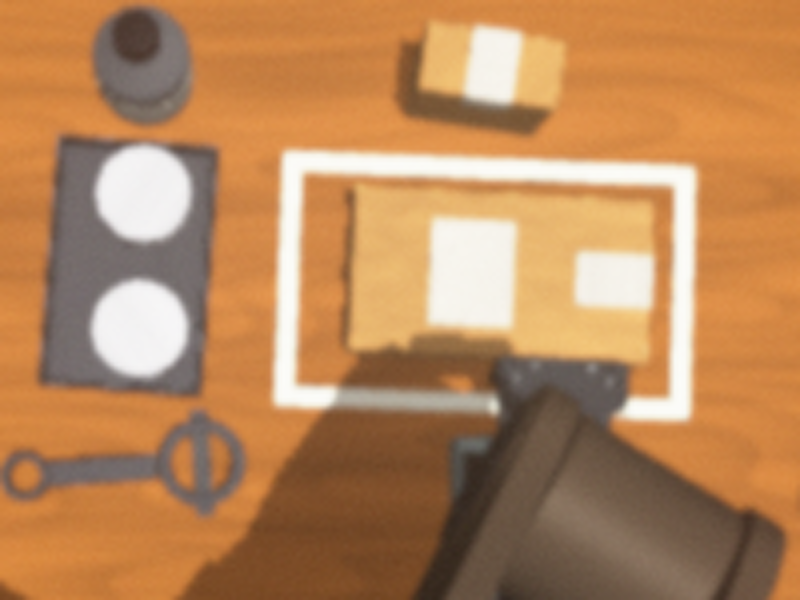

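```bash
python3 -c "
from h import *
print(env.job_done())"
```

```text
the job is handed in; nothing more can be done
None
```

The carton is tipped over and lies flat inside the taped outline, and the grey reader's button was pressed once and released. I handed the job in at about 9.6 s; no verdict is reported.

- **Carton:** I pushed it slowly near its top with the half-open fingers. The wrist force stayed around 2 N at the readings, and the foot edge did not visibly slide. Three corners measured afterwards are at about (62, 94), (-49, 95) and (57, -107) mm in the outline's frame, against limits of ±87 and ±142 mm. The fourth corner also shows inside the tape in the pictures.
- **Button:** The force rose to about 5 N over roughly 6 mm, then jumped to a hard stop, so I take it as fully down. I did not read the button's travel directly. It looks raised again in the last side and wrist pictures.
- **Bystanders:** The tray, pistons, connecting rod, bottle and small carton appear unmoved in the last pictures. I did not check the bearing and jar again, but the arm did not work near them.
- **At hand-in:** The arm was clear of everything, with about 0 N at the wrist.

Two things did not go cleanly:
- **Final press:** The last press step reached about 76 N at the stop, more than I meant. It is under the 120 N wrist limit and came through the fingertips, not the gripper's body.
- **Button position:** The three cameras disagreed by about 5 mm on where the button was, but the fingertip landed on it.

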